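Clamp the glued filter box

ROBOT

A 7-joint arm with a two-finger parallel gripper is mounted at the origin on the work surface. World frame = base frame: x ahead of the robot, y to its left, z up, the work surface at z = 0. Lengths are in m, angles in rad, forces in N, time in s.
With the tool pointing down it reaches from about 0.4 to 0.9 m from the base axis. Payload 5.5 kg.
Tool frame: the origin (TCP) lies on the front face of the gripper's body, between the roots of the fingers; the fingertips stand 73 mm ahead of it and the grasp point (between the pads) lies 54 mm ahead of it; z points along the fingers, y is the line along which they close (so a half turn about z gives the same grasp; the last joint's range is limited). The gripper opens to 85 mm and grips with 20 to 120 N. Pads are 22 mm wide; open, the fingers measure 114 mm over their backs; the gripper's body (76 mm by 85 mm) begins 54 mm behind the grasp point. The pads swing forward as they close: fully open they stand 13 mm farther back than shut.
Start: joints at [1.51, 0.501, -0.427, 1.55, 0.221, 1.138, -0.21], TCP at [0.207, -0.616, 0.304] pointing down, gripper open.
Joint ranges: [-2.88, 2.88], [-0.31, 2.03], [-1.54, 1.56], [0.2, 2.42], [-1.41, 4.55], [0.19, 2.02], [-2.57, 2.57]. Speed limits (rad/s): [2.57, 2.57, 3.14, 3.14, 3.14, 3.14, 3.14].

INTERFACE

Orientations are given as [roll, pitch, yaw] about the fixed x, y, z axes, in that order (R = Rz(yaw) Ry(pitch) Rx(roll)).
In Python, from station import sensors, viewer, ticket, spotter gives the robot as it stands.
- The arm moves only by the tool arm_command, never from a script. Its argument "steps" is a list of rows, each a list of 4 numbers: the shift along the tool's x, y, z in mm, then the turn about the tool's z in rad. In form: [[x, y, z, yaw], ...]. A call has 1 to 5 rows; each row is the pose to reach, as a shift and turn from the pose commanded when the call began, along the tool's axes at that moment; what a row does not reach only later rows make up. A row lasts 1/10 s, in which the tool goes at most 50 mm and 8.59 degrees, less where a joint would pass 70% of its speed; a pose out of reach is approached as far as the arm can. A call with a gripper value outside its range is refused whole. "gripper" is the finger opening in mm, from 0 to 85.4, set as the call begins (left out, the last holds). The fingers move at their own pace and stop on an object; "grip_force" is the grip in N (left out, the last holds). Time passes only in rows, so rows that repeat a pose let the fingers close. It gives the time, the measured TCP pose, the force, the opening and the grip force at its end, in the units of the state.
- sensors.observe(): the state, without advancing time (a new reading comes with each control period).
- viewer.capture(name): name is "side" or "top" or "wrist"; returns a dict with "color" (480x640x3 uint8, blue, green, red), "z_map" (480x640 float32, m along the optical axis (not along the pixel's ray), 0 where there is no reading), "K" (3x3 intrinsics, pixels), "origin" and "rotation" of the camera in the world. Camera axes: x right, y down, z forward; pixel columns grow to the right and rows downward; lengths in m; the calibration is good to about 2 mm. The wrist camera is an equidistant fisheye: a pixel r from the principal point sees the ray r / f radians off the axis. A picture is of the moment at which its call begins.
- ticket.finish_job(): hands the job in; it is judged then, once.
Trained networks look in the newest picture that a camera, given by its name, has taken for a name from the list of things; names that differ only in an ending like _2 or _b are one class to them, and where a whole thing is asked for, a point or a joint stands for the part that bears it (a point fixed in the world has none). Each returns a list of dicts, best first, with "p" (0 to 1); they miss things now and then, are a little off and sometimes report something else, mostly with a low value. They report only what shows in the picture. A call takes as long as a camera call. They do not tell look-alikes from the thing itself.
- spotter.find_in(name, camera): "bbox" ([left, top, right, bottom] as shares, 0 to 1, of the picture: columns of its width, rows of its height, round what is visible of it).
The state is a dict: "time_s": time; "joint_pos": joint angles; "qvel": joint speeds; "tau": joint torques, N m; "eef_pos": TCP position; "ee_rot": TCP orientation; "contact_force": force on the tool from outside, world axes, zero at the start; "wrist_torque": the same for the moment, N m; "finger_gap": finger opening in m; "grasp_force": force on a finger pad.
Only numpy, scipy, OpenCV 4.12 (cv2) and the standard library are available. Lean on these libraries where they do the work, as an engineer would, in place of code of your own. Each camera call takes 0.05 s, during which the arm holds its last target. There are 200 camera calls.

TASK

The side of the bamboo filter box has just been glued back on, and the one-hand bar clamp lies round it with its jaws still open. Press the clamp's ratchet lever down until it clicks and stays, then pump the trigger with full squeezes until the soft pad of the far jaw presses the box snugly against the near jaw - firm enough to hold the joint, not so hard that the thin box is crushed - and finish still squeezing the trigger. Draw the jaw in with the trigger only, leave clamp and box lying flat where they are, and do not disturb the other things.

Things in the scene. Friction and masses are not known exactly. Their poses are not given: they have to be found in the camera images.
- clamp: one-hand ratchet bar clamp (black pistol body, 340 mm steel bar), loose, about 0.9 kg, lying on its side. Origin: on the counter under the bar, in the body. Own axes: y runs along the bar towards the far jaw, x points from the grip to the jaws, z up. The pistol grip (fixed handle plus trigger) lies at x = -40 to -118 mm, z = 0 to 30 mm; only the lever stands above 50 mm
- handle_grip (a point): point on the outer (-y) face of the fixed handle where a hand squeezes, 16 mm above the counter; in the clamp's axes at (-70, -50, 16) mm. Handle 22 mm thick, 30 mm high, flat-sided
- trigger_grip (a point): the matching point on the outer (+y) face of the trigger, which moves with it; the blade is 14 mm thick, z = 3 to 29 mm, x about -40 to -105 mm. Handle and trigger together measure 64 mm over the outsides when the trigger is out and 44 mm when it is squeezed home
- trigger_turn (a joint): trigger angle: 0 = sprung out, 0.195 rad = squeezed home against its stop (20 mm of travel at trigger_grip, towards the handle). Its spring takes 4 to 5 N at trigger_grip, and a third of the pad's push comes on top. A full squeeze draws the far jaw 5 mm nearer (one tooth; less is lost); let it out fully, past 64 mm, to catch the next tooth. The clamp slides a few mm as it is squeezed
- trigger: the black trigger blade with its steel crossbar; origin at its pivot, on the counter inside the clamp body at (34, -3, 0) mm of the clamp's axes
- lever_turn (a joint): ratchet lever on top of the clamp, 0 = sprung up (free), 0.3 rad = pressed right down. A ball detent clicks over it and then holds it at about 0.29 rad. Pushing it through takes about 7 N at its thumb pad, after which it meets a firm stop. While it is up nothing keeps the bar from running back when the trigger is let out
- lever_tab (a point): middle of the upper face of the lever's black thumb pad (24 mm along the clamp's x, 20 mm along y). Up it is about 68 mm above the counter, pressed home 52 mm; in the clamp's axes at x = 0, y about -40 mm (up) to -44 mm (down)
- bar_slide (a joint): how far the bar with the far jaw has been drawn in, m: 0 = widest. The space between the two jaw faces is 110 mm minus this while the pad is not loaded; the filter box takes 84 mm of it, so the pad begins to press at 26 mm and is pressed in by what goes beyond. The bar must not be pushed by hand
- bar: the steel bar with the black far jaw (38 mm high) on its +y end; same frame as the clamp body when the bar reads 0
- pad: soft grey rubber pad (42 mm wide, 18 mm thick, 32 mm high) on the inside of the far jaw, gives 1 mm for every 2.4 N, up to 13 mm; same frame as bar when unloaded
- pad_face (a point): middle of the pad's pressing face, 19 mm above the counter
- near_face (a point): middle of the grey rubber face of the near jaw (fixed to the clamp body), 19 mm above the counter; faces pad_face along the clamp's y
- filter_box: open bamboo box for coffee filters, 100 mm (x) by 84 mm (y) by 47 mm tall, walls 6 mm, 0.2 to 0.35 kg, loose, standing on the counter between the two jaws; origin under its middle. Its glued sides face the jaws. It stands a push of up to 25 N; about 5 to 20 N is right
- dripper: bystander: white ceramic cone coffee dripper, 116 mm across the rim, 83 mm tall, standing on the slate tray; origin under its middle
- scoop: bystander: black plastic coffee scoop, 44 mm cup with a 90 mm flat handle, lying on the slate tray; origin underneath, near its middle
- pitcher: bystander: round glass pitcher with a handle, 120 mm across, 125 mm tall; origin under its middle
- paddle: bystander: bamboo stirring paddle, about 200 mm long, 34 mm wide, 7 mm thick, lying flat beyond the filter box; origin under its middle
- glue_bottle: bystander: white glue bottle, 40 mm across, 115 mm tall, standing near the clamp; origin under its middle
- mug: bystander: white mug, 80 mm across, 85 mm tall; origin under its middle
- bean_jar: bystander: round white jar with a wooden lid, 90 mm across, 130 mm tall; origin under its middle
Mind the look-alikes: they are no part of the job. Of the things that look like the filter_box, take the one that is farthest to the robot's left at the start.

How it is judged:
On the way, in this order (a step that is already met when the one before it is completed fails the run):
1. the ratchet lever is pressed down and its detent holds it (value of joint lever_turn above 0.22 rad and contact force between each of the arm, the fingers and clamp below 0.5 N), for 0.2 s.
2. the trigger has been squeezed home a first time (value of joint trigger_turn above 0.15 rad), for 0.05 s.
3. the trigger has been let out again to catch the next tooth (value of joint trigger_turn below 0.03 rad), for 0.05 s.
4. the far jaw's pad presses on the filter box (contact force between pad and filter_box above 3 N), for 0.2 s.
At the end, for the whole second after the job is handed in: fingers still squeeze the trigger (over 2 N, at least 0.03 rad in); pad presses the box with 4 to 25 N and the box lies against the near jaw (within 3 mm); lever held down by its detent (over 0.22 rad); clamp and box flat on the counter (10 and 8 mm, 0.1 and 0.08 rad) and at rest (50 mm/s) (contact force between pad and filter_box between 4 and 25 N and y of filter_box in the frame of near_face between 0.038 and 0.045 m and contact force between the fingers and trigger above 2 N and value of joint trigger_turn above 0.03 rad and value of joint lever_turn above 0.22 rad and height (world z) of filter_box below 0.008 m and angle between filter_box's own z axis and vertical below 0.08 rad and height (world z) of clamp below 0.01 m and angle between clamp's own z axis and vertical below 0.1 rad and linear speed of each of filter_box, clamp below 0.05 m/s); the arm keeps its last pose, push and grip.
It fails at once if the filter box is crushed (more than 25 N between pad and box) (contact force between pad and filter_box above 25 N).
It fails at once if the bar, far jaw or its pad is pushed by the robot (contact force between any of the arm, the fingers and bar above 1.5 N).
It fails at once if clamp or box is lifted, tipped or dragged more than 60 mm away (height (world z) of any of clamp, filter_box above 0.02 m or angle between any of clamp, filter_box's own z axis and vertical above 0.2 rad or distance of any of clamp, filter_box from where it was at the start of the episode above 0.06 m).
It fails at once if one of the other things is shifted more than 30 mm or tipped (distance of any of dripper, scoop, pitcher, paddle, glue_bottle, mug, bean_jar from where it was at the start of the episode above 0.03 m or angle between any of dripper, scoop, pitcher, paddle, glue_bottle, mug, bean_jar's own z axis and vertical above 0.3 rad).
It also fails if it takes over 51 s, if anything falls off the work surface, if the arm or the gripper's body presses on something with over 40 N, if the wrist force passes 120 N, or if a joint passes its speed limit or range.

## Working session

There is one attempt and no reset: what is moved stays moved. The work goes in short steps, Python scripts to look and compute and a tool call to move; the robot and the scene stay as the last step left them, time stands still between calls to the robot, and variables do not carry over. Pictures are saved under pics/ and viewed, at most 10 in all, crops included, and the job is handed in when it is done.

Besides the shell and the picture viewer there is one more tool, called after "Call:" as name(argument=value, ...), one argument or row to a line, values as JSON. arm_command: Moves the arm, as the interface text tells. Its arguments: {"type":"object","properties":{"steps":{"type":"array"},"gripper":{"type":"number"},"grip_force":{"type":"number"}},"required":["steps"]}

```bash
mkdir -p pics; cat > h.py <<'E'
import numpy as np, cv2
from station import sensors, viewer, ticket, spotter
def pts(c):
    z=c["z_map"];K=np.array(c["K"]);v,u=np.mgrid[0:480,0:640]
    P=np.stack([(u-K[0,2])/K[0,0]*z,(v-K[1,2])/K[1,1]*z,z],-1)
    return P@np.array(c["rotation"]).T+np.array(c["origin"])
E
python3 - <<'E'
from h import *
s=sensors.observe();print(s)
for n in("top","side"):
    c=viewer.capture(n);cv2.imwrite(f"pics/{n}0.png",c["color"]);np.savez(f"{n}0.npz",**{k:np.array(v) for k,v in c.items()})
    print(n,c["origin"],c["rotation"],c["K"])
    P=pts(c)
    for o in("clamp","lever_tab","filter_box","pad","trigger","bar","glue_bottle"):
        for d in spotter.find_in(o,n)[:3]:
            b=np.array(d["bbox"])*[640,480,640,480];print(o,round(d["p"],2),b.round(),P[int(b[1::2].mean()),int(b[::2].mean())].round(3))
E
```

```text
{'time_s': 0.0, 'joint_pos': array([ 1.51017258,  0.50185883, -0.42676336,  1.55147721,  0.22081227,
        1.13828884, -0.21029905]), 'qvel': array([ 0.00090958,  0.00130005, -0.00019957, -0.00086007,  0.00029136,
       -0.00048926, -0.00154364]), 'tau': array([-4.81301220e-05, -5.69519413e+01, -5.81630856e+00, -2.80936790e+01,
        1.05411714e-02,  1.20150269e-02, -1.81026292e-05]), 'eef_pos': array([ 0.20658336, -0.61570481,  0.30283854]), 'ee_rot': array([-3.13961815e+00, -4.44019836e-05,  3.23865653e-01]), 'contact_force': array([-0.24908689, -0.08210476,  0.16867204]), 'wrist_torque': array([0.01562789, 0.00311423, 0.01142423]), 'grasp_force': 0.0, 'finger_gap': 0.08519944246365073}
top [ 0.54796959 -0.01693864  1.333154  ] [-3.05025234  0.01346477 -1.56530773] [[535.05834294   0.         321.95226408]
 [  0.         535.05834294 242.48207213]
 [  0.           0.           1.        ]]Traceback (most recent call last):
  File "<stdin>", line 6, in <module>
  File "h.py", line 6, in pts
    return P@np.array(c["rotation"]).T+np.array(c["origin"])
           ~~~~~~~~~~~~~~~~~~~~~~~~~~~^~~~~~~~~~~~~~~~~~~~~~
ValueError: operands could not be broadcast together with shapes (480,640) (3,)
```

```bash
sed -i 's/^import numpy.*/&\nfrom scipy.spatial.transform import Rotation as Rn/; s/np.array(c\["rotation"\]).T/Rn.from_euler("xyz",c["rotation"]).as_matrix().T/' h.py
python3 - <<'E'
from h import *
for n in("top","side"):
    c=viewer.capture(n);cv2.imwrite(f"pics/{n}0.png",c["color"]);np.savez(f"{n}0.npz",**{k:np.array(v) for k,v in c.items()})
    print(n,c["origin"],c["rotation"])
    P=pts(c)
    for o in("clamp","lever_tab","filter_box","pad","trigger","bar","glue_bottle"):
        for d in spotter.find_in(o,n)[:3]:
            b=np.array(d["bbox"])*[640,480,640,480];print(o,round(d["p"],2),b.round(),P[int(b[1::2].mean()),int(b[::2].mean())].round(3))
E
```

```text
top [ 0.54796959 -0.01693864  1.333154  ] [-3.05025234  0.01346477 -1.56530773]
clamp 0.71 [230. 262. 366. 338.] [0.527 0.062 0.012]
lever_tab 0.61 [302. 286. 329. 301.] [0.544 0.017 0.059]
lever_tab 0.58 [115. 296. 168. 332.] [0.495 0.406 0.126]
filter_box 0.83 [245. 251. 288. 294.] [0.595 0.14  0.005]
filter_box 0.83 [327. 208. 377. 257.] [ 0.696 -0.073  0.007]
filter_box 0.72 [330. 140. 375. 189.] [ 0.868 -0.073  0.008]
pad 0.67 [236. 275. 244. 292.] [0.567 0.199 0.036]
trigger 0.84 [304. 281. 315. 340.] [0.503 0.031 0.036]
bar 0.79 [228. 272. 367. 307.] [0.554 0.061 0.027]
glue_bottle 0.72 [218. 337. 236. 355.] [0.421 0.221 0.084]
glue_bottle 0.17 [399. 190. 446. 223.] [ 0.762 -0.248  0.009]
side [0.53833067 1.04104637 1.04850918] [-2.31959871  0.01418511 -3.03877411]
clamp 0.68 [346. 227. 418. 334.] [0.524 0.077 0.024]
lever_tab 0.76 [368. 244. 377. 269.] [ 0.55  -0.005  0.022]
lever_tab 0.53 [421. 302. 439. 351.] [0.418 0.243 0.067]
lever_tab 0.47 [361. 263. 420. 276.] [0.503 0.043 0.029]
filter_box 0.98 [296. 211. 346. 252.] [ 0.691 -0.107  0.004]
filter_box 0.76 [234. 211. 284. 252.] [ 0.857 -0.091  0.006]
filter_box 0.65 [329. 277. 375. 320.] [0.593 0.123 0.003]
pad 0.39 [351. 311. 371. 319.] [0.568 0.195 0.033]
trigger 0.8 [360. 265. 418. 278.] [0.505 0.041 0.019]
bar 0.66 [354. 227. 394. 333.] [0.543 0.067 0.014]
glue_bottle 0.75 [419. 302. 440. 348.] [0.418 0.243 0.073]
```

View pics/top0.png

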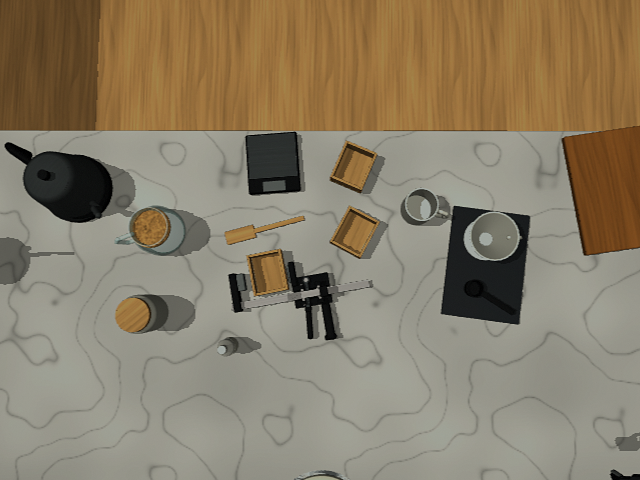

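The top view shows the clamp with its bar from (235,308) to (372,283). The grip runs down to (310,338)/(331,338), and the box at (268,272) lies between the jaws. The lever is near (316,293). I'll enlarge this for the clamp pose.

```bash
python3 - <<'E'
from h import *
c=dict(np.load("top0.npz"));P=pts(c);im=c["color"]
x0,y0,x1,y1=222,240,382,350
cv2.imwrite("pics/crop0.png",cv2.resize(im[y0:y1,x0:x1],None,fx=5,fy=5,interpolation=cv2.INTER_CUBIC))
# bar edge samples / handle
sub=P[y0:y1,x0:x1].reshape(-1,3);g=im[y0:y1,x0:x1].reshape(-1,3).astype(int)
dark=(g.max(1)<60)&(sub[:,2]>0.012)&(sub[:,2]<0.04)
grip=dark&(sub[:,0]<0.50)
q=sub[grip];print(len(q))
for xx in np.arange(0.42,0.52,0.006):
    m=sub[(abs(sub[:,0]-xx)<0.003)&dark&(sub[:,1]<0.1)];
    if len(m): print(round(xx,3),np.sort(m[:,1]).round(3)[::max(1,len(m)//25)],m[:,2].max().round(3))
hi=sub[(sub[:,2]>0.05)];print("lever",len(hi),hi.min(0),hi.max(0),hi.mean(0))
top=hi[hi[:,2]>0.06];print(top.round(3))
steel=(g.min(1)>90)&(abs(sub[:,2]-0.027)<0.01)&(g.max(1)-g.min(1)<25)
m=sub[steel];l=cv2.fitLine(m[:,:2].astype(np.float32),cv2.DIST_HUBER,0,.01,.01).ravel();print("bar",l,len(m),m[:,1].min(),m[:,1].max())
E
```

```text
419
0.432 [-0.022 -0.019 -0.017 -0.015 -0.012 -0.01 ] 0.035
0.438 [-0.034 -0.031 -0.031 -0.029 -0.029 -0.029 -0.027 -0.027 -0.024 -0.024
 -0.022 -0.022 -0.019 -0.019 -0.019 -0.017 -0.017 -0.015 -0.015 -0.012
 -0.012 -0.012 -0.01  -0.01  -0.007 -0.007  0.024  0.024  0.026  0.026
  0.026  0.029  0.029  0.029  0.031  0.031  0.031  0.034  0.034  0.034] 0.036
0.444 [-0.031 -0.031 -0.031 -0.029 -0.029 -0.027 -0.027 -0.027 -0.024 -0.024
 -0.024 -0.022 -0.022 -0.022 -0.019 -0.019 -0.017 -0.017 -0.017 -0.015
 -0.015 -0.015 -0.012 -0.012 -0.01  -0.01  -0.01  -0.007  0.024  0.024
  0.027  0.027  0.029  0.029  0.031  0.031  0.034  0.034] 0.037
0.45 [-0.029 -0.029 -0.027 -0.027 -0.027 -0.024 -0.024 -0.022 -0.022 -0.019
 -0.019 -0.017 -0.017 -0.014 -0.014 -0.012 -0.012 -0.01  -0.01   0.024
  0.024  0.024  0.027  0.027  0.027  0.029  0.029  0.031  0.031  0.034
  0.034  0.034] 0.035
0.456 [-0.029 -0.027 -0.027 -0.024 -0.024 -0.024 -0.022 -0.022 -0.022 -0.019
 -0.019 -0.019 -0.017 -0.017 -0.017 -0.014 -0.014 -0.014 -0.012 -0.012
 -0.012 -0.01  -0.01  -0.01   0.027  0.027  0.029  0.029  0.029  0.031
 
[... 9153 characters left out ...]
]
 [ 0.419  0.225  0.11 ]
 [ 0.42   0.222  0.113]
 [ 0.42   0.22   0.112]
 [ 0.42   0.217  0.114]
 [ 0.419  0.217  0.102]
 [ 0.417  0.218  0.088]
 [ 0.417  0.216  0.082]
 [ 0.417  0.214  0.082]
 [ 0.416  0.212  0.081]
 [ 0.416  0.211  0.073]
 [ 0.415  0.209  0.071]
 [ 0.415  0.207  0.068]
 [ 0.548 -0.017  1.333]
 [ 0.418  0.224  0.114]
 [ 0.417  0.222  0.112]
 [ 0.417  0.22   0.111]
 [ 0.418  0.217  0.113]
 [ 0.417  0.217  0.105]
 [ 0.415  0.217  0.091]
 [ 0.415  0.216  0.086]
 [ 0.414  0.214  0.082]
 [ 0.414  0.212  0.079]
 [ 0.414  0.21   0.077]
 [ 0.414  0.208  0.079]
 [ 0.413  0.207  0.068]]
bar [ 0.1769784  -0.9842147   0.54003906  0.05252152] 721 -0.1117951528049752 0.22935345755655262
```

View pics/crop0.png

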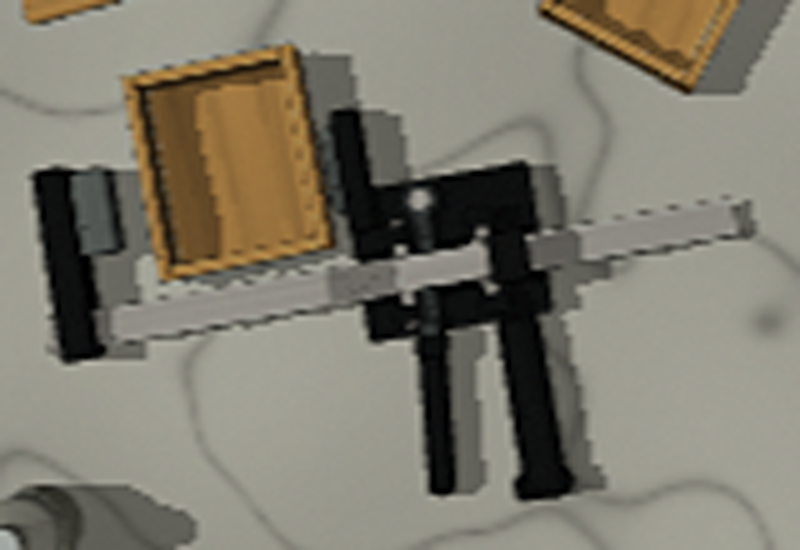

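The enlarged view shows the clamp's handle at crop (540,400), the trigger at (440,410) and the lever's thumb pad at (508,260). The box lies between the near jaw (350,170) and the grey pad (97,210). From this the clamp origin is about (0.542, 0.038) and its yaw about 0.178; the lever tab is at about (0.549, -0.002).

Call:
arm_command(
  steps=[
    [35, -31, 0, 0],
    [69, -63, 0, 0],
    [104, -94, 0, 0],
    [138, -126, 0, 0],
    [173, -157, 0, 0],
  ],
  gripper=0,
  grip_force=20,
)

```text
time_s: 1.35
eef_pos: [0.3215, -0.4106, 0.3041]
ee_rot: [3.141, 0.0, 0.324]
contact_force: [1.1, -0.4, 0.0]
finger_gap: 0.0121
grasp_force: 0.0
```

Call:
arm_command(
  steps=[
    [35, -31, 0, 0],
    [69, -63, 0, 0],
    [104, -94, 0, 0],
    [138, -126, 0, 0],
    [173, -157, 0, 0],
  ],
)

```text
time_s: 1.85
eef_pos: [0.4355, -0.2068, 0.3044]
ee_rot: [3.14, -0.0, 0.324]
contact_force: [1.2, -0.2, 0.2]
finger_gap: -0.0001
grasp_force: 0.0
```

Call:
arm_command(
  steps=[
    [35, -31, 20, 0.07],
    [69, -63, 40, 0.146],
    [104, -94, 60, 0.146],
    [138, -126, 80, 0.146],
    [174, -157, 100, 0.146],
  ],
)

```text
time_s: 2.35
eef_pos: [0.5484, -0.0065, 0.2051]
ee_rot: [3.141, -0.0, 0.178]
contact_force: [0.7, -0.5, -0.3]
finger_gap: -0.0001
grasp_force: 0.0
```

```bash
python3 - <<'E'
from h import *
s=sensors.observe();print(s)
for n in("side","wrist"):
    c=viewer.capture(n);cv2.imwrite(f"pics/{n}1.png",c["color"] if n=="wrist" else cv2.resize(c["color"][200:360,260:460],None,fx=4,fy=4,interpolation=2))
E
```

```text
{'time_s': 2.35, 'joint_pos': array([ 0.48306608,  0.49335315, -0.65735982,  1.88753184,  0.38277022,
        0.88821452, -1.75588273]), 'qvel': array([-1.01053995,  0.64606615,  0.17566575, -0.39882705,  0.45282605,
       -0.12462597, -1.02981771]), 'tau': array([  2.77654655, -50.98867178, -10.20169884, -19.84986663,
        -0.80984272,   0.25947472,   1.27134293]), 'eef_pos': array([ 0.54838848, -0.00649953,  0.20514277]), 'ee_rot': array([ 3.14110969e+00, -3.93912211e-04,  1.77502405e-01]), 'contact_force': array([ 0.71346924, -0.4538411 , -0.34165645]), 'wrist_torque': array([-0.10296691,  0.00077373, -0.01951994]), 'grasp_force': 0.0, 'finger_gap': -8.99473307731814e-05}
```

View pics/wrist1.png

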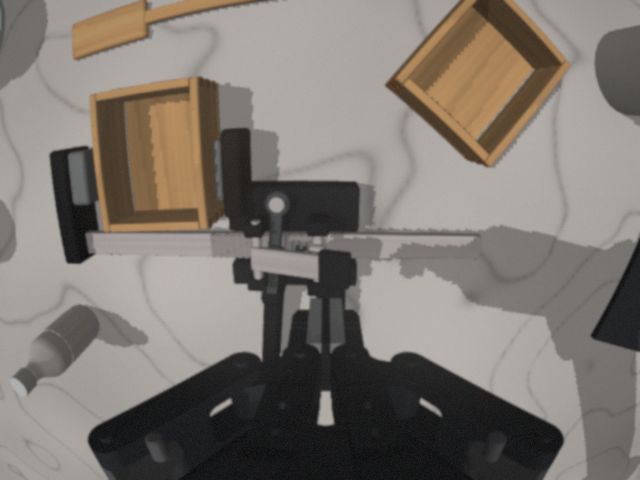

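View pics/side1.png

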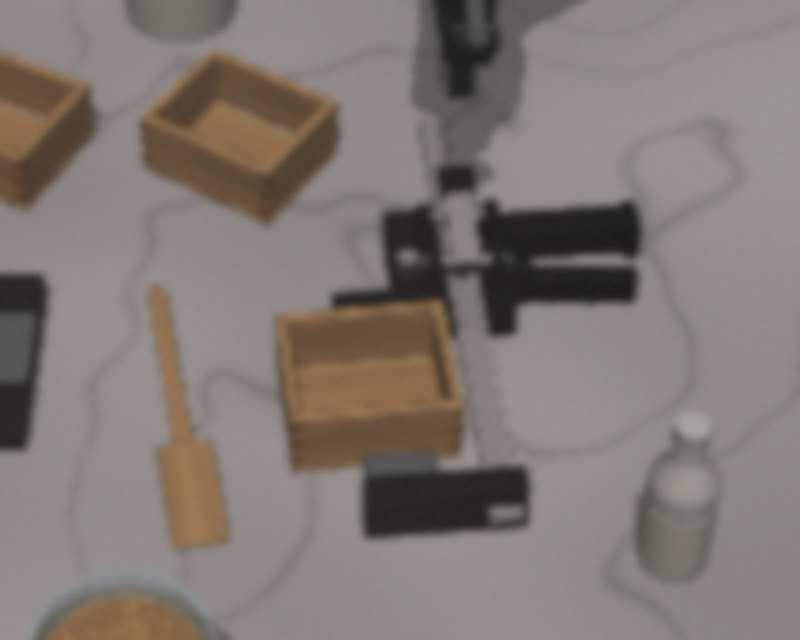

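The wrist view shows the lever's thumb pad at (338,268), with the closed fingers in front at column ~325. The side view shows the box between the jaws. I'll measure the pad from the wrist depth.

```bash
cat >> h.py <<'E'
def wpts(c):
    z=c["z_map"];K=np.array(c["K"]);v,u=np.mgrid[0:480,0:640]
    a=(u-K[0,2])/K[0,0];b=(v-K[1,2])/K[1,1];r=np.hypot(a,b)+1e-9;t=np.tan(r)/r
    P=np.stack([a*t*z,b*t*z,z],-1)
    return P@Rn.from_euler("xyz",c["rotation"]).as_matrix().T+np.array(c["origin"])
E
python3 - <<'E'
from h import *
s=sensors.observe();print(s["eef_pos"])
c=viewer.capture("wrist");P=wpts(c);print(c["K"][0],c["K"][1],c["origin"])
o=np.array([.542,.038,0]);a=.178;R=np.array([[np.cos(a),np.sin(a),0],[-np.sin(a),np.cos(a),0],[0,0,1]])
Q=(P-o)@R.T*1000;q=Q[250:290,300:370].reshape(-1,3);col=c["color"][250:290,300:370].reshape(-1,3).max(1)
m=q[(q[:,2]>60)&(q[:,2]<80)];d=m[m[:,1]<-25];print("lever",m.min(0),m.max(0),"tab",d.min(0),d.max(0),np.median(d,0))
for p in[(276,205),(325,200),(325,375),(60,200),(145,240),(338,268),(260,340)]:print(p,Q[p[1],p[0]].round(1))
E
```

```text
[5.48579094e-01 4.18395869e-04 2.03963537e-01]
[371.64829954   0.         325.30539269] [  0.         371.64829954 241.87801625] [0.63020755 0.01509751 0.273857  ]
lever [-14.49068825 -50.4735597   60.00451643] [  8.67795018 -22.13052042  71.22872929] tab [-14.49068825 -50.4735597   60.52899745] [  8.67795018 -25.33060435  71.22872929] [ -2.30964642 -39.00170672  67.25659662]
(276, 205) [28.3 -5.4 39.7]
(325, 200) [ 29.3 -37.2  27.9]
(325, 375) [ -3.2 -38.4 168.6]
(60, 200) [ 34.9 170.4  38.6]
(145, 240) [ -2.5 101.9  23.4]
(338, 268) [ -2.6 -45.5  70. ]
(260, 340) [-84.2  13.5  27.5]
```

Call:
arm_command(
  steps=[
    [-3, 5, 30, 0],
    [-3, 5, 50, 0],
    [-3, 5, 58, 0],
    [-3, 5, 58, 0],
  ],
)

```text
time_s: 2.9
eef_pos: [0.5449, -0.0147, 0.1472]
ee_rot: [3.142, 0.002, 0.176]
contact_force: [-0.0, 0.2, 0.9]
finger_gap: -0.0004
grasp_force: 0.0
```

Call:
arm_command(
  steps=[
    [0, 0, 4, 0],
    [0, 0, 8, 0],
    [0, 0, 8, 0],
  ],
)

```text
time_s: 3.2
eef_pos: [0.5468, -0.0142, 0.141]
ee_rot: [3.14, -0.002, 0.177]
contact_force: [-0.1, -2.0, 4.8]
finger_gap: -0.0
grasp_force: 2.5
```

Call:
arm_command(
  steps=[
    [0, 0, -12, 0],
    [1, -9, -12, 0],
    [1, -9, -12, 0],
    [1, -9, -12, 0],
  ],
)

```text
time_s: 3.6
eef_pos: [0.5449, -0.0038, 0.1519]
ee_rot: [-3.141, -0.0, 0.179]
contact_force: [0.3, 0.0, 0.4]
finger_gap: 0.0001
grasp_force: 0.0
```

```bash
python3 - <<'E'
from h import *
c=viewer.capture("wrist");P=wpts(c);s=sensors.observe()
o=np.array([.542,.038,0]);a=.178;R=np.array([[np.cos(a),np.sin(a),0],[-np.sin(a),np.cos(a),0],[0,0,1]])
print(s["eef_pos"],s["contact_force"],((s["eef_pos"]-o)@R.T*1000).round(1))
Q=(P-o)@R.T*1000
m=Q[(Q[...,2]>58)&(Q[...,2]<76)&(abs(Q[...,0])<25)&(Q[...,1]<-20)&(Q[...,1]>-70)];print(len(m),m.min(0),m.max(0),np.median(m,0))
E
```

```text
[ 0.54477143 -0.00413156  0.15172783] [-0.39247029 -0.67106014 -0.16389579] [ -4.7 -42.  151.7]
1777 [-10.50795276 -50.60800205  58.08778663] [ 10.04952357 -20.04569681  71.42560034] [  2.48936995 -33.72549262  65.35662175]
```

Call:
arm_command(
  steps=[
    [1, 0, 10, 0],
    [1, 0, 16, 0],
    [1, 0, 20, 0],
    [1, 0, 24, 0],
    [1, 0, 24, 0],
  ],
)

```text
time_s: 4.15
eef_pos: [0.5451, -0.0042, 0.1266]
ee_rot: [-3.141, 0.002, 0.178]
contact_force: [-0.2, -0.2, -1.0]
finger_gap: -0.0
grasp_force: 0.0
```

Call:
arm_command(
  steps=[
    [0, 0, 2, 0],
    [0, 0, 4, 0],
    [0, 0, 4, 0],
  ],
)

```text
time_s: 4.45
eef_pos: [0.5461, -0.0042, 0.1242]
ee_rot: [3.141, -0.0, 0.178]
contact_force: [-1.7, -1.0, 6.5]
finger_gap: 0.0004
grasp_force: 2.9
```

Call:
arm_command(
  steps=[
    [0, 0, -15, 0],
    [0, 0, -50, 0],
    [-10, -10, -60, 0],
    [-10, -10, -60, 0],
  ],
  gripper=80,
)

```text
time_s: 4.85
eef_pos: [0.5348, 0.005, 0.1863]
ee_rot: [3.141, -0.003, 0.179]
contact_force: [-0.8, -0.2, 0.0]
finger_gap: 0.0581
grasp_force: 0.0
```

```bash
python3 - <<'E'
from h import *
viewer.capture("wrist");c=viewer.capture("wrist");P=wpts(c);s=sensors.observe()
o=np.array([.542,.038,0]);a=.178;R=np.array([[np.cos(a),np.sin(a),0],[-np.sin(a),np.cos(a),0],[0,0,1]])
print(s["eef_pos"],s["contact_force"],((s["eef_pos"]-o)@R.T*1000).round(1))
Q=(P-o)@R.T*1000
m=Q[(Q[...,2]>42)&(Q[...,2]<76)&(abs(Q[...,0])<25)&(Q[...,1]<-15)&(Q[...,1]>-70)];print(len(m),m.min(0),m.max(0),np.median(m,0))
cv2.imwrite("pics/w2.png",c["color"]);np.save("Q.npy",Q)
for x in(-65,-75,-85):
    m=Q[(abs(Q[...,0]-x)<3)&(Q[...,2]>18)&(Q[...,2]<40)&(Q[...,1]<40)&(Q[...,1]>-80)];h=np.histogram(m[:,1],bins=np.arange(-70,34,2));print(x,[(int(b),int(n)) for n,b in zip(*h) if n])
E
```

```text
[0.53452434 0.00350453 0.18424836] [-0.13615911 -0.55453562 -0.20266771] [-13.5 -32.6 184.2]
3312 [-24.97676134 -54.14193313  42.03450235] [ 23.52994271 -15.00447818  54.41877983] [ -0.74783977 -32.63895015  51.27132232]
-65 [(-50, 21), (-48, 22), (-46, 15), (-44, 20), (-42, 22), (-40, 23), (-38, 22), (-36, 24), (-34, 22), (-32, 15), (-30, 21), (-2, 9), (0, 21), (2, 23), (4, 20), (6, 22), (8, 17), (10, 18), (12, 10)]
-75 [(-52, 7), (-50, 14), (-48, 20), (-46, 22), (-44, 17), (-42, 18), (-40, 20), (-38, 21), (-36, 22), (-34, 22), (-32, 15), (-30, 21), (-2, 3), (0, 23), (2, 20), (4, 19), (6, 19), (8, 21), (10, 16), (12, 14), (14, 5)]
-85 [(-52, 4), (-50, 18), (-48, 14), (-46, 19), (-44, 22), (-42, 19), (-40, 16), (-38, 19), (-36, 21), (-34, 22), (-32, 13), (-30, 20), (0, 11), (2, 20), (4, 17), (6, 18), (8, 18), (10, 16), (12, 16), (14, 5)]
```

View pics/w2.png

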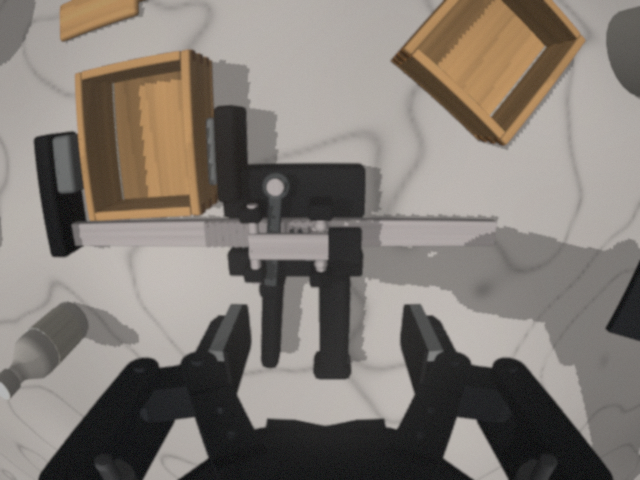

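The wrist view shows the lever down, its thumb pad at (345,240) and 52 mm high. The handle is at (332,340) and the trigger at (272,320), both between the open fingers' columns. Next I descend onto the grip.

Call:
arm_command(
  steps=[
    [-30, -9, 20, 0],
    [-58, -18, 50, 0],
    [-58, -18, 80, 0],
    [-58, -18, 80, 0],
  ],
  gripper=80,
)

```text
time_s: 5.35
eef_pos: [0.4707, 0.0106, 0.1003]
ee_rot: [-3.14, 0.008, 0.178]
contact_force: [-0.3, -0.3, 0.2]
finger_gap: 0.0799
grasp_force: 0.0
```

```bash
python3 - <<'E'
from h import *
c=viewer.capture("wrist");P=wpts(c);s=sensors.observe()
o=np.array([.542,.038,0]);a=.178;R=np.array([[np.cos(a),np.sin(a),0],[-np.sin(a),np.cos(a),0],[0,0,1]])
print(s["eef_pos"],s["finger_gap"],s["ee_rot"],((s["eef_pos"]-o)@R.T*1000).round(1))
Q=(P-o)@R.T*1000
for x in(-50,-75):
    m=Q[(abs(Q[...,0]-x)<3)&(Q[...,2]>18)&(Q[...,2]<45)&(Q[...,1]<70)&(Q[...,1]>-80)];h=np.histogram(m[:,1],bins=np.arange(-80,70,3));print(x,[(int(b),int(n)) for n,b in zip(*h) if n])
E
```

```text
[0.47274736 0.01095924 0.10211641] 0.07978275372462594 [-3.14051791  0.00451479  0.1780578 ] [-72.9 -14.4 102.1]
-50 [(-53, 11), (-50, 58), (-47, 82), (-44, 101), (-41, 98), (-38, 98), (-35, 101), (-32, 105), (-29, 57), (-5, 6), (-2, 96), (1, 89), (4, 92), (7, 91), (10, 51)]
-75 [(-56, 51), (-53, 12), (-50, 45), (-47, 64), (-44, 83), (-41, 77), (-38, 77), (-35, 82), (-32, 84), (-29, 42), (-2, 17), (1, 82), (4, 80), (7, 73), (10, 73), (13, 24), (22, 23), (25, 31)]
```

Call:
arm_command(
  steps=[
    [0, 0, 15, 0],
    [0, 0, 28, 0],
    [0, 0, 28, 0],
  ],
)

```text
time_s: 5.7
eef_pos: [0.4739, 0.011, 0.0746]
ee_rot: [-3.141, 0.002, 0.177]
contact_force: [-0.5, 0.1, -0.4]
finger_gap: 0.0803
grasp_force: 0.0
```

Call:
arm_command(
  steps=[
    [0, 5, 0, 0],
    [0, 5, 0, 0],
  ],
  gripper=66,
)

```text
time_s: 5.9
eef_pos: [0.4754, 0.0063, 0.0761]
ee_rot: [-3.141, -0.001, 0.177]
contact_force: [-0.8, 2.5, -0.4]
finger_gap: 0.0661
grasp_force: 1.5
```

Call:
arm_command(
  steps=[
    [0, 7, 0, 0],
    [0, 10, 0, 0],
    [0, 10, 0, 0],
  ],
  gripper=42,
)

```text
time_s: 6.2
eef_pos: [0.4777, -0.0033, 0.077]
ee_rot: [3.141, -0.002, 0.179]
contact_force: [-1.2, 0.7, 5.8]
finger_gap: 0.0437
grasp_force: 22.0
```

Call:
arm_command(
  steps=[
    [0, 0, 0, 0],
    [0, 0, 0, 0],
  ],
)

```text
time_s: 6.4
eef_pos: [0.4777, -0.0033, 0.077]
ee_rot: [3.141, -0.002, 0.179]
contact_force: [-0.9, 0.2, 6.0]
finger_gap: 0.0441
grasp_force: 21.8
```

Call:
arm_command(
  steps=[
    [0, -7, 0, 0],
    [0, -14, 0, 0],
    [0, -14, 0, 0],
    [0, -14, 0, 0],
  ],
  gripper=78,
)

```text
time_s: 6.8
eef_pos: [0.4743, 0.0107, 0.0759]
ee_rot: [-3.142, -0.0, 0.179]
contact_force: [0.1, -0.1, -0.6]
finger_gap: 0.0781
grasp_force: 0.0
```

```bash
cat > chk.py <<'E'
from h import *
import sys
c=viewer.capture("wrist");P=wpts(c);s=sensors.observe()
o=np.array([.542,.038,0]);a=.178;R=np.array([[np.cos(a),np.sin(a),0],[-np.sin(a),np.cos(a),0],[0,0,1]])
print(s["time_s"],s["finger_gap"],s["contact_force"].round(1),((s["eef_pos"]-o)@R.T*1000).round(1))
Q=(P-o)@R.T*1000
for x in(-50,-75):
    m=Q[(abs(Q[...,0]-x)<3)&(Q[...,2]>18)&(Q[...,2]<45)&(Q[...,1]<70)&(Q[...,1]>-80)];h=np.histogram(m[:,1],bins=np.arange(-80,70,3));print(x,[(int(b),int(n)) for n,b in zip(*h) if n])
if len(sys.argv)>1: cv2.imwrite(sys.argv[1],c["color"])
c=viewer.capture("top");Q=(pts(c)-o)@R.T*1000
m=Q[(abs(Q[...,0]-30)<12)&(Q[...,2]>22)&(Q[...,2]<60)&(Q[...,1]>20)&(Q[...,1]<200)]
h=np.histogram(m[:,1],bins=np.arange(20,200,3));print([(int(b),int(n)) for n,b in zip(*h) if n])
E
python3 chk.py
```

```text
6.85 0.07795427328516467 [-0.7  0.5  0.5] [-71.5 -15.1  75.9]
-50 [(-53, 44), (-50, 104), (-47, 114), (-44, 118), (-41, 117), (-38, 125), (-35, 135), (-32, 123), (-5, 82), (-2, 96), (1, 104), (4, 103), (7, 79)]
-75 [(-56, 274), (-53, 38), (-50, 79), (-47, 83), (-44, 97), (-41, 93), (-38, 97), (-35, 99), (-32, 84), (-5, 4), (-2, 97), (1, 98), (4, 94), (7, 87), (10, 49), (22, 275)]
[(20, 11), (23, 12), (26, 11), (29, 13), (32, 5), (35, 3), (38, 1), (41, 12), (44, 11), (47, 11), (50, 2), (53, 5), (56, 3), (59, 3), (62, 3), (65, 4), (68, 3), (71, 3), (74, 3), (77, 3), (80, 4), (83, 3), (86, 2), (89, 4), (92, 4), (95, 4), (98, 2), (101, 2), (104, 5), (107, 3), (110, 2), (113, 3), (116, 3), (119, 16), (122, 13), (125, 8), (137, 2), (140, 4), (143, 5), (146, 4), (149, 3), (152, 5), (155, 16), (158, 9), (161, 14), (164, 15), (167, 11), (170, 12), (173, 6)]
```

Call:
arm_command(
  steps=[
    [0, 7, 0, 0],
    [0, 14, 0, 0],
    [0, 14, 0, 0],
    [0, 14, 0, 0],
  ],
  gripper=42,
)

```text
time_s: 7.3
eef_pos: [0.4774, -0.005, 0.0764]
ee_rot: [3.14, -0.001, 0.178]
contact_force: [-1.1, -1.4, 7.7]
finger_gap: 0.044
grasp_force: 21.7
```

Call:
arm_command(
  steps=[
    [0, -7, 0, 0],
    [0, -14, 0, 0],
    [0, -14, 0, 0],
    [0, -14, 0, 0],
  ],
  gripper=78,
)

```text
time_s: 7.7
eef_pos: [0.4743, 0.0108, 0.0758]
ee_rot: [-3.141, -0.0, 0.179]
contact_force: [-0.2, 0.0, 0.1]
finger_gap: 0.078
grasp_force: 0.0
```

```bash
python3 chk.py pics/w3.png
```

```text
7.75 0.07834341503715708 [ 0.2 -1.  -0.5] [-71.4 -15.   75.8]
-50 [(-53, 53), (-50, 100), (-47, 114), (-44, 120), (-41, 117), (-38, 126), (-35, 140), (-32, 118), (-5, 76), (-2, 92), (1, 98), (4, 94), (7, 62)]
-75 [(-56, 266), (-53, 47), (-50, 78), (-47, 88), (-44, 97), (-41, 91), (-38, 95), (-35, 105), (-32, 73), (-5, 10), (-2, 101), (1, 97), (4, 91), (7, 89), (10, 45), (22, 271)]
[(20, 9), (23, 14), (26, 14), (29, 10), (32, 6), (35, 3), (38, 1), (41, 11), (44, 14), (47, 9), (50, 3), (53, 3), (56, 3), (59, 3), (62, 3), (65, 4), (68, 4), (71, 3), (74, 3), (77, 4), (80, 4), (83, 2), (86, 2), (89, 5), (92, 4), (95, 3), (98, 2), (101, 3), (104, 4), (107, 3), (110, 2), (113, 2), (116, 4), (119, 16), (122, 12), (125, 8), (131, 1), (134, 4), (137, 4), (140, 4), (143, 5), (146, 3), (149, 12), (152, 14), (155, 12), (158, 13), (161, 13), (164, 13), (167, 8)]
```

View pics/w3.png

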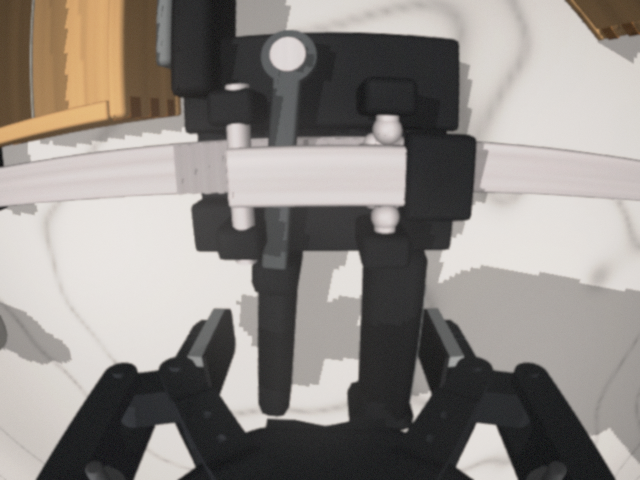

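The view shows the fingers clear on both sides of the handle (390,330) and trigger (278,330). The jaw is drawing in about 5 mm per squeeze.

Call:
arm_command(
  steps=[
    [0, 7, 0, 0],
    [0, 14, 0, 0],
    [0, 14, 0, 0],
    [0, 14, 0, 0],
  ],
  gripper=42,
)

```text
time_s: 8.2
eef_pos: [0.4774, -0.005, 0.0764]
ee_rot: [3.14, -0.001, 0.177]
contact_force: [-0.9, -1.2, 6.1]
finger_gap: 0.0441
grasp_force: 21.8
```

Call:
arm_command(
  steps=[
    [0, -7, 0, 0],
    [0, -14, 0, 0],
    [0, -14, 0, 0],
    [0, -14, 0, 0],
  ],
  gripper=78,
)

```text
time_s: 8.6
eef_pos: [0.4742, 0.0109, 0.0758]
ee_rot: [-3.141, -0.0, 0.179]
contact_force: [0.1, -0.2, 0.2]
finger_gap: 0.0778
grasp_force: 0.0
```

Call:
arm_command(
  steps=[
    [0, 7, 0, 0],
    [0, 14, 0, 0],
    [0, 14, 0, 0],
    [0, 14, 0, 0],
  ],
  gripper=42,
)

```text
time_s: 9.0
eef_pos: [0.4775, -0.0048, 0.0764]
ee_rot: [3.14, -0.001, 0.178]
contact_force: [-1.2, -1.3, 7.5]
finger_gap: 0.0441
grasp_force: 21.8
```

Call:
arm_command(
  steps=[
    [0, -7, 0, 0],
    [0, -14, 0, 0],
    [0, -14, 0, 0],
    [0, -14, 0, 0],
  ],
  gripper=78,
)

```text
time_s: 9.4
eef_pos: [0.4742, 0.0108, 0.0758]
ee_rot: [-3.141, -0.0, 0.179]
contact_force: [0.7, 0.2, 0.4]
finger_gap: 0.0778
grasp_force: 0.0
```

```bash
python3 chk.py
```

```text
9.45 0.07833069861504374 [-0.6 -0.9 -0.2] [-71.5 -15.   75.8]
-50 [(-53, 54), (-50, 103), (-47, 114), (-44, 127), (-41, 128), (-38, 125), (-35, 139), (-32, 108), (-5, 65), (-2, 83), (1, 86), (4, 83), (7, 54)]
-75 [(-56, 271), (-53, 46), (-50, 82), (-47, 92), (-44, 93), (-41, 95), (-38, 92), (-35, 103), (-32, 72), (-5, 15), (-2, 102), (1, 95), (4, 90), (7, 89), (10, 40), (22, 260)]
[(20, 11), (23, 14), (26, 13), (29, 10), (32, 7), (35, 3), (38, 18), (41, 13), (44, 5), (47, 2), (50, 4), (53, 5), (56, 3), (59, 2), (62, 3), (65, 6), (68, 3), (71, 2), (74, 3), (77, 4), (80, 4), (83, 2), (86, 2), (89, 3), (92, 5), (95, 2), (98, 2), (101, 4), (104, 3), (107, 2), (110, 2), (113, 3), (116, 21), (119, 14), (122, 2), (125, 6), (128, 5), (131, 3), (134, 4), (137, 5), (140, 15), (143, 12), (146, 13), (149, 12), (152, 12), (155, 13), (158, 5)]
```

Call:
arm_command(
  steps=[
    [0, 7, 0, 0],
    [0, 14, 0, 0],
    [0, 14, 0, 0],
    [0, 14, 0, 0],
  ],
  gripper=42,
)

```text
time_s: 9.9
eef_pos: [0.4777, -0.005, 0.0766]
ee_rot: [3.14, -0.001, 0.177]
contact_force: [-1.1, -1.9, 10.2]
finger_gap: 0.0447
grasp_force: 22.0
```

Call:
arm_command(
  steps=[
    [0, -7, 0, 0],
    [0, -14, 0, 0],
    [0, -14, 0, 0],
    [0, -14, 0, 0],
  ],
  gripper=78,
)

```text
time_s: 10.3
eef_pos: [0.4742, 0.0108, 0.0757]
ee_rot: [-3.141, 0.0, 0.179]
contact_force: [0.3, -0.0, -1.2]
finger_gap: 0.0782
grasp_force: 0.0
```

```bash
python3 chk.py
```

```text
10.35 0.07809461544780565 [ 0.1 -0.6  0.5] [-71.5 -15.   75.8]
-50 [(-56, 2), (-53, 53), (-50, 102), (-47, 121), (-44, 117), (-41, 128), (-38, 122), (-35, 134), (-32, 95), (-5, 58), (-2, 77), (1, 76), (4, 73), (7, 34)]
-75 [(-56, 269), (-53, 45), (-50, 78), (-47, 89), (-44, 90), (-41, 94), (-38, 98), (-35, 105), (-32, 66), (-5, 24), (-2, 98), (1, 93), (4, 92), (7, 87), (10, 31), (22, 281)]
[(20, 12), (23, 14), (26, 13), (29, 11), (32, 4), (35, 3), (38, 19), (41, 11), (44, 5), (47, 2), (50, 5), (53, 4), (56, 3), (59, 2), (62, 3), (65, 5), (68, 3), (71, 2), (74, 2), (77, 5), (80, 4), (83, 2), (86, 2), (89, 4), (92, 5), (95, 3), (98, 2), (101, 4), (104, 3), (107, 4), (110, 3), (113, 5), (116, 20), (119, 12), (122, 2), (125, 6), (128, 5), (131, 3), (134, 13), (137, 15), (140, 10), (143, 14), (146, 11), (149, 12), (152, 10)]
```

Call:
arm_command(
  steps=[
    [0, 7, 0, 0],
    [0, 14, 0, 0],
    [0, 14, 0, 0],
    [0, 14, 0, 0],
    [0, 14, 0, 0],
  ],
  gripper=42,
)

```text
time_s: 10.9
eef_pos: [0.4777, -0.0051, 0.0769]
ee_rot: [3.139, -0.001, 0.178]
contact_force: [-2.9, -2.9, 11.8]
finger_gap: 0.0447
grasp_force: 20.4
```

```bash
python3 chk.py pics/w4.png; python3 - <<'E'
from h import *
c=viewer.capture("top");cv2.imwrite("pics/t4.png",cv2.resize(c["color"][240:350,222:382],None,fx=5,fy=5,interpolation=2))
E
```

```text
10.95 0.04489392924545612 [-1.9 -2.2 13.5] [-70.9 -31.1  76.9]
-50 [(-56, 37), (-53, 102), (-50, 113), (-47, 129), (-44, 122), (-41, 132), (-38, 120), (-35, 130), (-23, 121), (-20, 102), (-17, 90), (-14, 70), (-11, 39)]
-75 [(-56, 197), (-53, 79), (-50, 91), (-47, 94), (-44, 88), (-41, 98), (-38, 93), (-35, 81), (-26, 86), (-23, 93), (-20, 96), (-17, 88), (-14, 65), (-11, 199), (-8, 10)]
[(20, 14), (23, 13), (26, 13), (29, 9), (32, 4), (35, 12), (38, 13), (41, 11), (44, 2), (47, 2), (50, 5), (53, 4), (56, 2), (59, 3), (62, 3), (65, 5), (68, 3), (71, 2), (74, 3), (77, 4), (80, 4), (83, 2), (86, 2), (89, 5), (92, 3), (95, 2), (98, 2), (101, 3), (104, 4), (107, 2), (110, 2), (113, 13), (116, 15), (119, 10), (122, 3), (125, 5), (128, 10), (131, 12), (134, 14), (137, 13), (140, 12), (143, 12), (146, 9), (149, 1)]
```

View pics/t4.png

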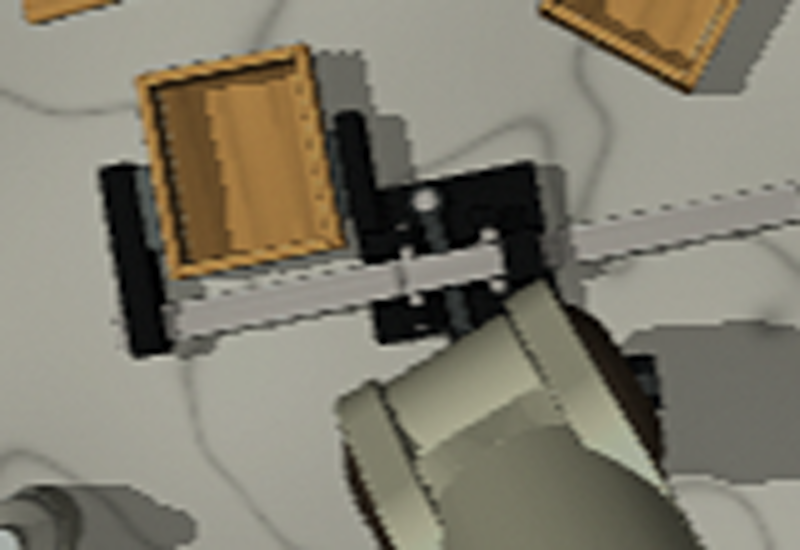

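The top view shows the box (240,160) held between the grey pad (150,210) and the near jaw (355,180). The far jaw has moved from column 55 to column 125. I'll measure the draw to sub-pixel accuracy before handing in.

```bash
python3 - <<'E'
from h import *
c0=dict(np.load("top0.npz"));c=viewer.capture("top")
A=cv2.cvtColor(c0["color"],6);B=cv2.cvtColor(c["color"],6)
K=c["K"][0][0]
def shift(x0,y0,x1,y1,init):
    W=np.float32([[1,0,init[0]],[0,1,init[1]]])
    cc,W=cv2.findTransformECC(A[y0:y1,x0:x1],B[y0-0:y1,x0:x1] if 0 else cv2.warpAffine(B,np.float32([[1,0,-x0],[0,1,-y0]]),(B.shape[1],B.shape[0])),W,cv2.MOTION_TRANSLATION,(3,200,1e-6),None,3)
    return cc,W[:,2]
print("jaw",j:=shift(227,270,238,316,(13,-2)))
print("body",b:=shift(294,268,332,300,(1,0)))
print("nearjaw",shift(286,258,300,288,(1,0)))
print("box",shift(242,246,292,298,(3,0)))
for n,r,h in(("jaw",j,.038),("body",b,.039)):
    print(n,np.linalg.norm(r[1])*(1.333-h)/K*1000*1)
print(sensors.observe()["contact_force"],spotter.find_in("pad","top")[:1])
E
```

```text
jaw (0.9928425588430161, array([13.456652 , -0.9774809], dtype=float32))
body (0.9509036970393159, array([ 1.6667598 , -0.01902711], dtype=float32))
nearjaw (0.951878569390492, array([1.2294686, 0.3658182], dtype=float32))
box (0.8324819955724233, array([ 2.6757598, -0.5164206], dtype=float32))
jaw 32.65490357344436
body 4.031201181083444
[-2.44474906 -1.79086339 12.34110512] []
```

```bash
python3 -c "
from h import *
print(ticket.finish_job(),sensors.observe()['time_s'])"
```

```text
the job is handed in; nothing more can be done
the job is handed in; nothing more can be done
```

The lever is down and held by its detent, and six full squeezes drew the far jaw in about 29 mm. By estimate that presses the pad on the box with 7–10 N; I couldn't measure that force directly. I handed the job in with the trigger still squeezed, and it returned no verdict.

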